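# Finish the canister pyramid in the sliding-door case

### The arm

A 6-joint arm with a two-finger parallel gripper is mounted at the origin on the work surface. World frame = base frame: x ahead of the robot, y to its left, z up, the work surface at z = 0. Lengths are in m, angles in degrees, forces in N, time in s.
With the tool pointing down it reaches from about 0.35 to 0.975 m from the base axis. Payload 7.1 kg.
Tool frame: the origin (TCP) lies at the very end of the fingers, on their centre line; the grasp point (between the pads) lies 19 mm behind it; z points along the fingers, y is the line along which they close (so a half turn about z gives the same grasp; the last joint's range is limited). The gripper opens to 88 mm and grips with 3 to 60 N. Pads are 20 mm wide; open, the fingers measure 115 mm over their backs; the gripper's body (75 mm by 178 mm) begins 61 mm behind the grasp point.
Start: joints at [-72.938, 24.242, 93.386, -0, 62.372, -1.089], TCP at [0.195, -0.594, 0.223] pointing down, gripper open.
Joint ranges: [-172.04, 172.04], [-51.8, 120.97], [4.93, 147.93], [-75.15, 255.16], [6.16, 154.13], [-145.62, 145.62]. Speed limits (degrees/s): [136.94, 136.94, 172.46, 180, 180, 180].

### API

Orientations are given as [roll, pitch, yaw] about the fixed x, y, z axes, in that order (R = Rz(yaw) Ry(pitch) Rx(roll)).
In Python, from station import robot, cams, job gives the robot as it stands.
- The arm moves only by the tool servo_tool, never from a script. Its arguments are lists of equal length, an entry for each row: "claw": the opening, from 0 (shut) to 1 (fully open); "offset": the shift along the tool's x, y, z as a fraction of full scale, a list of three; "turn": the turn about the tool's z as a fraction of full scale. In form: {"claw": [claw, ...], "offset": [[dx, dy, dz], ...], "turn": [turn, ...]}. A call has 1 to 20 rows; each row shifts and turns the commanded pose from where the row before left it, along the tool's axes as they then stand; what a row does not reach is not made up. Full scale, the value 1, is 0.6 m for a shift and 0.5 rad for a turn. A row lasts 1/8 s, in which the tool goes at most 62.5 mm and 10.7 degrees, less where a joint would pass 70% of its speed; a pose out of reach is approached as far as the arm can. A call with a number of a shift or a turn outside -1 to 1 is refused whole. A call with a gripper value outside its range is refused whole. The fingers move at their own pace and stop on an object; "force" is the grip in N (left out, the last holds). Time passes only in rows, so rows that do not move let the fingers close. It gives the time, the measured TCP pose, the force, the opening and the grip force at its end, in the units of the state.
- robot.read_state(): the state, without advancing time (a new reading comes with each control period).
- cams.capture(name): name is "scene" or "top" or "wrist"; returns a dict with "image" (384x512x3 uint8, blue, green, red), "z_map" (384x512 float32, m along the optical axis (not along the pixel's ray), 0 where there is no reading), "intrinsics" (3x3 intrinsics, pixels), "R" (3x3) and "t" (3): a world point X has camera coordinates R X + t; the wrist camera has in their place "mount" (4x4, takes a point from camera to tool coordinates, whose origin is the TCP and whose axes are the flange's). Camera axes: x right, y down, z forward; pixel columns grow to the right and rows downward; lengths in m; the calibration is good to about 2 mm. A picture is of the moment at which its call begins: read the wrist's pose just before it.
- job.finish_job(): hands the job in; it is judged then, once.
The state is a dict: "time_s": time; "qpos": joint angles; "dq": joint speeds; "joint_torque": joint torques, N m; "tool_pos": TCP position; "ee_rot": TCP orientation; "ft_force": force on the tool from outside, world axes, zero at the start; "moment": the same for the moment, N m; "gripper_width": finger opening in m; "finger_force": force on a finger pad.
Only numpy, scipy, OpenCV 4.12 (cv2) and the standard library are available. Lean on these libraries where they do the work, as an engineer would, in place of code of your own. Each camera call takes 0.05 s, during which the arm holds its last target. There are 200 camera calls.

### The job

Slide the clear front door of the case wide open and finish the pyramid of lying canisters inside it with the three identical canisters that lie loose on the bench: two side by side in the hollows of the bottom row, then the third on top of those two, all lying the same way with their ends in line with the row below. Then slide the door fully shut, and leave the bottom row and everything else on the bench where they stand.

Things in the scene. Friction and masses are not known exactly. Their poses are not given: they have to be found in the camera images.
- case: fixed clear-walled case on an 80 mm high wooden drawer plinth; origin on the table under the middle of the pyramid, x to the case's back, y to its left, z up. Inside: x = -68 to +108 mm, y = +133 mm (left end wall) to -385 mm, floor 92 mm and wall tops 285 mm above the table. The front, x = -86 mm, has a sill 102 mm high for the door; right of y = -132 mm a fixed pane 232 mm high behind it
- roof_edge (a point): middle of the underside of the front edge of the case's half roof above the pyramid (x = 8, y = 0, 285 mm above the table in the case). The roof, 10 mm thick, spans the case's full width and covers all behind this edge; in front of it the top is open
- cradle (a point): point on the case's floor under the pyramid, 92 mm above the table. The three bottom canisters lie here along y, axes at x = -42, 0, +42 mm, y = 0, 112 mm above the table, kept apart by ribs 6 mm high
- door (a joint): the clear sliding front door: 0 = fully shut (it covers the pyramid's bay, y = -131 to +131 mm), grows to 0.25 m = fully open, to the case's right (its -y). Panel 5 mm thick at x = -78 mm of the case, top edge 241 mm above the table
- door_tab (a point): grip point of the door's upright metal pull tab, which stands on the middle of the door's top edge: 24 mm wide along the slide, 14 mm thick, from 241 to 291 mm above the table; this point is on its axis, 276 mm up; moves with the door
- gap_front (a point): point of the case: where the centre of a canister lies when saddled in the hollow nearer the door (x = -21, y = 0, 146 mm above the table)
- gap_back (a point): the same for the hollow nearer the back (x = +21 mm), under the half roof
- apex (a point): where the centre of the top canister lies (x = 0, y = 0, 180 mm above the table)
- can0: loose closed aluminium canister, a plain cylinder 40 mm in diameter and 60 mm long, about 90 g, lying on its side; origin at its centre, y along its axis (either end may lead)
- can1: loose closed aluminium canister, a plain cylinder 40 mm in diameter and 60 mm long, about 90 g, lying on its side; origin at its centre, y along its axis (either end may lead)
- can2: loose closed aluminium canister, a plain cylinder 40 mm in diameter and 60 mm long, about 90 g, lying on its side; origin at its centre, y along its axis (either end may lead)
- base0: bottom row, nearest the door, leave it there: closed aluminium canister, a plain cylinder 40 mm in diameter and 60 mm long, about 90 g, lying on its side; origin at its centre, y along its axis (either end may lead)
- base1: bottom row, middle, leave it there: closed aluminium canister, a plain cylinder 40 mm in diameter and 60 mm long, about 90 g, lying on its side; origin at its centre, y along its axis (either end may lead)
- base2: bottom row, at the back, leave it there: closed aluminium canister, a plain cylinder 40 mm in diameter and 60 mm long, about 90 g, lying on its side; origin at its centre, y along its axis (either end may lead)
- wax_tin: bystander: flat round steel tin, 76 mm wide, 28 mm high, origin under its centre
- glue_jar: bystander: amber glass jar with lid, 58 mm wide, 55 mm high, origin under its centre
- hammer: bystander: hammer 270 mm long lying flat at the right
- last: bystander: grey plastic shoe last at the left, 230 mm long along its x, 80 mm wide, 100 mm high
- sole_block: bystander: wooden block 70 x 50 x 30 mm at the left
- pen_cup: bystander: black cup 76 mm wide, 100 mm high, at the right beside the case
Mind the look-alikes: they are no part of the job. What is shaped like the can1 but yellow is not meant.

How it is judged (in metres and radians):
On the way, in this order (a step that is already met when the one before it is completed fails the run):
1. the door has been slid open at least 0.2 m (value of joint door above 0.2 m), for 0.1 s.
2. both hollows of the bottom row hold a canister (((distance between can0 and gap_front below 0.012 m and angle between the y axis of can0 and the y axis of case, either way round below 0.15 rad) or (distance between can1 and gap_front below 0.012 m and angle between the y axis of can1 and the y axis of case, either way round below 0.15 rad) or (distance between can2 and gap_front below 0.012 m and angle between the y axis of can2 and the y axis of case, either way round below 0.15 rad)) and ((distance between can0 and gap_back below 0.012 m and angle between the y axis of can0 and the y axis of case, either way round below 0.15 rad) or (distance between can1 and gap_back below 0.012 m and angle between the y axis of can1 and the y axis of case, either way round below 0.15 rad) or (distance between can2 and gap_back below 0.012 m and angle between the y axis of can2 and the y axis of case, either way round below 0.15 rad))), for 0.2 s.
3. the third canister lies on top of the two (all of step 2 and ((distance between can0 and apex below 0.012 m and angle between the y axis of can0 and the y axis of case, either way round below 0.15 rad) or (distance between can1 and apex below 0.012 m and angle between the y axis of can1 and the y axis of case, either way round below 0.15 rad) or (distance between can2 and apex below 0.012 m and angle between the y axis of can2 and the y axis of case, either way round below 0.15 rad))), for 0.2 s.
At the end, for the whole second after the job is handed in: The three canisters lie at rest in the two hollows and on top (centres within 12 mm of the hollow and top points, axes within 0.15 rad of the case's y), the bottom row within 10 mm of its start, and the door is shut to within 8 mm (all of step 3 and value of joint door below 0.008 m and linear speed of each of can0, can1, can2 below 0.03 m/s and distance of each of base0, base1, base2 from where it was at the start of the episode below 0.01 m); the robot touches nothing.
It fails at once if a bystander (wax tin, glue jar, hammer, last, wooden block or cup) moved more than 30 mm (distance of any of wax_tin, glue_jar, hammer, last, sole_block, pen_cup from where it was at the start of the episode above 0.03 m).
It also fails if it takes over 72 s, if anything falls off the work surface, if the arm or the gripper's body presses on something with over 40 N, if the wrist force passes 120 N, or if a joint passes its speed limit or range.

## Working session

There is one attempt and no reset: what is moved stays moved. The work goes in short steps, Python scripts to look and compute and a tool call to move; the robot and the scene stay as the last step left them, time stands still between calls to the robot, and variables do not carry over. Pictures are saved under pics/ and viewed, at most 10 in all, crops included, and the job is handed in when it is done.

Besides the shell and the picture viewer there is one more tool, called after ">>>" as name(argument=value, ...), one argument or row to a line, values as JSON. servo_tool: Moves the arm, as the interface text tells. Its arguments: {"type":"object","properties":{"claw":{"type":"array","items":{"type":"number"}},"offset":{"type":"array","items":{"type":"array","items":{"type":"number","minimum":-1,"maximum":1}}},"turn":{"type":"array","items":{"type":"number","minimum":-1,"maximum":1}},"force":{"type":"number"}},"required":["claw","offset","turn"]}

```bash
ls; mkdir -p pics; python3 - <<'E'
from station import robot,cams,job
import cv2,numpy as np,pickle
s=robot.read_state();print(s)
for n in("scene","top"):
    c=cams.capture(n);cv2.imwrite(f"pics/{n}.png",c["image"]);pickle.dump(c,open(f"{n}.pkl","wb"));print(n,c["intrinsics"],c["R"],c["t"])
E
```

```text
pics
{'time_s': 0.0, 'qpos': array([-7.29366961e+01,  2.42857712e+01,  9.34314636e+01,  6.24820468e-04,
        6.23739380e+01, -1.09032632e+00]), 'dq': array([-0.00766316, -0.00395627,  0.0290111 ,  0.01665909,  0.01295345,
        0.09904987]), 'joint_torque': array([ 2.59814617e-03, -5.44626904e+01, -2.73659885e+01,  6.45589200e-02,
        2.27106514e-02, -1.26944265e-04]), 'tool_pos': array([ 0.19457125, -0.5933428 ,  0.2218869 ]), 'ee_rot': array([-1.79908854e+02, -2.28791717e-03,  1.81533382e+01]), 'ft_force': array([ 0.52242245,  0.29278288, -0.15298758]), 'moment': array([-0.01360296,  0.00320112, -0.03448267]), 'finger_force': 0.0, 'gripper_width': 0.08776188525123925}
scene [[393.68848665   0.         257.42440914]
 [  0.         393.68848665 188.11015679]
 [  0.           0.           1.        ]] [[-0.98823959 -0.15277706 -0.00645554]
 [-0.14318559  0.93936364 -0.31159885]
 [ 0.05366925 -0.30700999 -0.95019181]] [0.48283286 0.12472079 1.34673139]
top [[381.3088329    0.         259.69861441]
 [  0.         381.3088329  193.995097  ]
 [  0.           0.           1.        ]] [[ 0.02409362 -0.99966104  0.00986435]
 [-0.98896036 -0.02527648 -0.14600861]
 [ 0.14620845 -0.00623757 -0.98923414]] [-0.02525758  0.49722739  1.27487777]
```

View pics/scene.png

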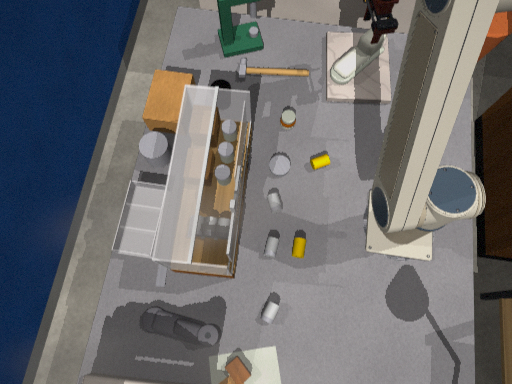

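View pics/top.png

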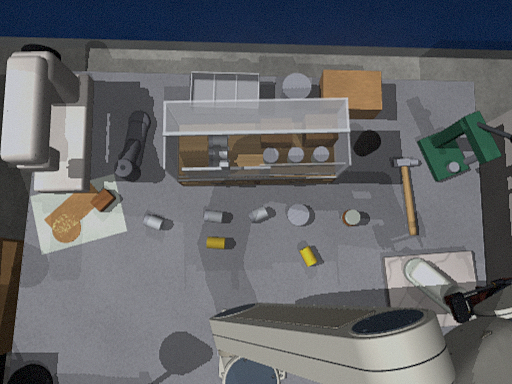

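Top view: grey cans at about (155,221), (213,216) and (262,213). The pyramid bay is around (218,150), the tin at (299,214) and the jar at (352,217). The yellow ones are decoys.

```bash
cat > h.py <<'E'
import numpy as np,pickle,cv2
def cloud(c):
    K=c["intrinsics"];z=c["z_map"].astype(float);v,u=np.indices(z.shape)
    P=np.dstack([(u-K[0,2])/K[0,0]*z,(v-K[1,2])/K[1,1]*z,z])
    W=(P-c["t"])@c["R"];W[z==0]=np.nan;return W
def proj(c,X):
    p=c["R"]@np.array(X)+c["t"];p=c["intrinsics"]@p;return p[:2]/p[2]
E
python3 - <<'E'
from h import *
for n,pts in(("top",[(155,221),(213,216),(262,213)]),("scene",[(270,311),(272,245),(275,200)])):
    c=pickle.load(open(n+".pkl","rb"));W=cloud(c)
    for u,v in pts:
        A=W[v-25:v+25,u-25:u+25].reshape(-1,3);A=A[np.isfinite(A[:,0])]
        ctr=W[v,u]
        A=A[(A[:,2]>.012)&(A[:,2]<.06)&(np.hypot(*(A[:,:2]-ctr[:2]).T)<.045)]
        r=cv2.minAreaRect((A[:,:2]*1000).astype(np.float32))
        B=A[A[:,2]>.03];m=B[:,:2].mean(0);w,V=np.linalg.eigh(np.cov(B[:,:2].T));a=V[:,1]
        print(n,(u,v),len(A),"ztop",np.nanpercentile(A[:,2],97).round(4),"rect",np.round(r[0],1),np.round(r[1],1),r[2],"ridge",m.round(4),"yaw",np.degrees(np.arctan2(a[1],a[0])).round(1))
c=pickle.load(open("top.pkl","rb"));W=cloud(c)
im=c["image"][85:200,150:365];cv2.imwrite("pics/crop.png",cv2.resize(im,None,fx=3.7,fy=3.7,interpolation=cv2.INTER_CUBIC))
for v in range(95,186,6): print(v,[f"{W[v,u,0]:.3f},{W[v,u,1]:.3f},{W[v,u,2]:.3f}" for u in (195,205,212,218,224,240,300)])
E
```

```text
top (155, 221) 224 ztop 0.0427 rect [396.2 350.2] [61.8 39.7] 71.15078735351562 ridge [0.3957 0.3495] yaw 71.2
top (213, 216) 213 ztop 0.0424 rect [421.2 145.4] [60.2 39.5] 84.10015869140625 ridge [0.421  0.1453] yaw 85.0
top (262, 213) 199 ztop 0.0433 rect [431.5  -6.8] [39.  60.1] 27.665267944335938 ridge [ 0.4304 -0.0065] yaw 118.9
scene (270, 311) 256 ztop 0.0441 rect [394.7 351.2] [59.5 39.1] 70.93025207519531 ridge [0.3946 0.3514] yaw 71.2
scene (272, 245) 231 ztop 0.0431 rect [420.2 146.9] [60.4 39.8] 83.75013732910156 ridge [0.4204 0.1478] yaw 85.6
scene (275, 200) 217 ztop 0.043 rect [430.7  -5. ] [38.7 61.1] 24.963226318359375 ridge [ 0.4306 -0.0041] yaw 116.5
95 ['0.863,0.233,0.003', '0.864,0.196,0.003', '0.867,0.171,-0.003', '0.865,0.148,0.003', '0.867,0.127,0.001', '0.866,0.068,0.008', '0.837,-0.143,0.089']
101 ['0.725,0.181,0.290', '0.726,0.152,0.288', '0.727,0.132,0.288', '0.726,0.115,0.291', '0.727,0.098,0.290', '0.727,0.052,0.294', '0.732,-0.120,0.292']
107 ['0.706,0.179,0.293', '0.708,0.151,0.290', '0.709,0.131,0.289', '0.709,0.114,0.289', '0.710,0.097,0.289', 'nan,
[... 1323 characters left out ...]
 '0.588,0.125,0.131', '0.590,0.106,0.124', '0.599,0.056,0.091', '0.596,-0.141,0.126']
167 ['0.543,0.179,0.240', '0.543,0.150,0.243', '0.544,0.130,0.239', '0.544,0.112,0.243', '0.536,0.091,0.280', '0.546,0.048,0.239', '0.562,-0.134,0.189']
173 ['0.537,0.189,0.180', '0.538,0.158,0.176', '0.539,0.137,0.176', '0.540,0.119,0.174', '0.542,0.101,0.167', '0.542,0.051,0.170', '0.562,-0.144,0.100']
179 ['0.533,0.201,0.099', '0.533,0.168,0.101', '0.534,0.145,0.100', '0.534,0.126,0.101', '0.535,0.106,0.100', '0.537,0.054,0.095', '0.547,-0.147,0.074']
185 ['0.528,0.216,0.007', '0.530,0.181,0.004', '0.532,0.157,-0.003', '0.531,0.135,0.002', '0.532,0.114,0.002', '0.534,0.058,-0.001', '0.540,-0.156,-0.005']
```

View pics/crop.png

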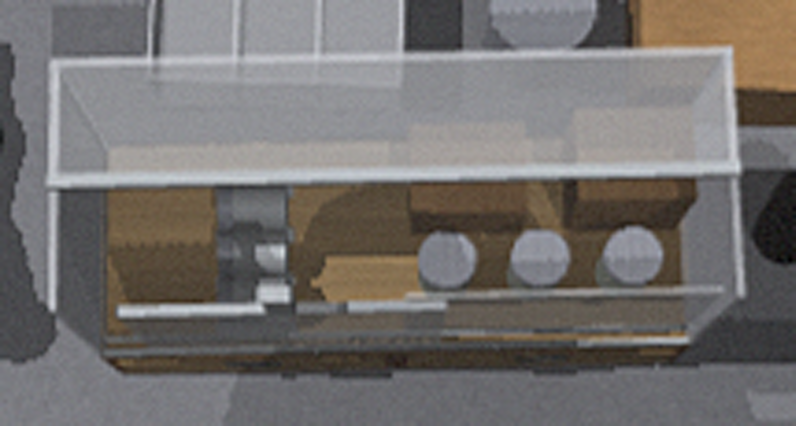

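```bash
python3 - <<'E'
from h import *
def edge(pts,name):
    p=np.polyfit(pts[:,1],pts[:,0],1)
    for _ in range(3):
        r=pts[:,0]-np.polyval(p,pts[:,1]);k=abs(r)<max(2*r.std(),.001);p=np.polyfit(pts[k,1],pts[k,0],1)
    print(name,len(pts),"slope->yaw",np.degrees(np.arctan(-p[0])).round(2),"x@y=.13",np.polyval(p,.13).round(4),"res",r.std().round(4))
for n in("top","scene"):
    c=pickle.load(open(n+".pkl","rb"));W=cloud(c);A=W.reshape(-1,3);A=A[np.isfinite(A[:,0])]
    roof=A[(A[:,2]>.282)&(A[:,2]<.302)&(A[:,0]>.55)&(A[:,0]<.8)&(abs(A[:,1])<.5)]
    b=np.round(roof[:,1]/.006)
    M=np.array([[q[:,0].min(),q[:,1].mean()] for k in np.unique(b) for q in [roof[b==k]] if len(q)>4 and -.3<q[:,1].mean()<.24]);edge(M,n+" rooffront")
    M=np.array([[q[:,0].max(),q[:,1].mean()] for k in np.unique(b) for q in [roof[b==k]] if len(q)>4 and -.3<q[:,1].mean()<.24]);edge(M,n+" roofback")
    print("roof y",np.percentile(roof[:,1],[.2,1,99,99.8]).round(4))
    d=A[(A[:,2]>.232)&(A[:,2]<.25)&(A[:,0]>.51)&(A[:,0]<.58)&(abs(A[:,1])<.4)];edge(d,n+" doortop")
    print("door y",d[:,1].min().round(4),d[:,1].max().round(4))
    t=A[(A[:,2]>.255)&(A[:,2]<.30)&(A[:,0]>.5)&(A[:,0]<.57)&(A[:,1]>0)&(A[:,1]<.2)]
    t2=t[t[:,2]>.285];print("tab",len(t),t.min(0).round(4),t.max(0).round(4),"top mean",t2.mean(0).round(4),len(t2))
    s=A[(A[:,2]>.108)&(A[:,2]<.14)&(A[:,0]>.58)&(A[:,0]<.69)&(A[:,1]>.08)&(A[:,1]<.18)]
    r=cv2.minAreaRect((s[:,:2]*1000).astype(np.float32));print("bases",len(s),r, "y%",np.percentile(s[:,1],[1,3,97,99]).round(4))
    h=s[s[:,2]>.128];print(np.histogram(h[:,0],np.arange(.57,.70,.006)))
E
```

```text
top rooffront 84 slope->yaw 2.69 x@y=.13 0.6277 res 0.0142
top roofback 84 slope->yaw 2.75 x@y=.13 0.7312 res 0.0092
roof y [-0.2633 -0.2589  0.2654  0.2701]
top doortop 351 slope->yaw 4.03 x@y=.13 0.5415 res 0.0072
door y -0.2648 0.2628
tab 65 [0.5355 0.0787 0.2572] [0.5484 0.1021 0.2961] top mean [0.5424 0.0905 0.2905] 45
bases 509 ((629.0902709960938, 128.11044311523438), (97.33696746826172, 59.717376708984375), 2.4316318035125732) y% [0.0978 0.0997 0.1561 0.1572]
(array([ 0, 10, 15,  9,  0,  1, 24, 22, 27, 22,  6,  0,  2, 13, 27, 30, 22,
        8,  0,  0,  0]), array([0.57 , 0.576, 0.582, 0.588, 0.594, 0.6  , 0.606, 0.612, 0.618,
       0.624, 0.63 , 0.636, 0.642, 0.648, 0.654, 0.66 , 0.666, 0.672,
       0.678, 0.684, 0.69 , 0.696]))
scene rooffront 85 slope->yaw 2.53 x@y=.13 0.6273 res 0.0142
scene roofback 85 slope->yaw 2.56 x@y=.13 0.7306 res 0.0122
roof y [-0.2622 -0.2572  0.2673  0.271 ]
scene doortop 341 slope->yaw 4.08 x@y=.13 0.5408 res 0.0068
door y -0.2657 0.2662
tab 68 [0.5354 0.0797 0.2552] [0.5499 0.1046 0.2963] top mean [0.5422 0.0922 0.2908] 48
bases 470 ((617.9818115234375, 129.82177734375), (76.90275573730469, 61.7223014831543), 1.0367519855499268) y% [0.0993 0.1012 0.1592 0.1604]
(array([ 0, 11, 33,  5,  0,  5, 21, 37, 34, 31,  5,  0,  5, 32,  8,  0,  0,
        0,  0,  0,  0]), array([0.57 , 0.576, 0.582, 0.588, 0.594, 0.6  , 0.606, 0.612, 0.618,
       0.624, 0.63 , 0.636, 0.642, 0.648, 0.654, 0.66 , 0.666, 0.672,
       0.678, 0.684, 0.69 , 0.696]))
```

```bash
python3 - <<'E'
from h import *
import numpy as np
def fit(M):
    p=np.polyfit(M[:,1],M[:,0],1)
    for _ in range(4):
        r=M[:,0]-np.polyval(p,M[:,1]);k=abs(r)<max(2*r.std(),.0012);p=np.polyfit(M[k,1],M[k,0],1)
    return "yaw %.2f x@.13 %.4f res %.4f n%d"%(np.degrees(np.arctan(-p[0])),np.polyval(p,.13),r[k].std(),k.sum())
for n in("top","scene"):
    c=pickle.load(open(n+".pkl","rb"));W=cloud(c);A=W.reshape(-1,3);A=A[np.isfinite(A[:,0])]
    roof=A[(A[:,2]>.282)&(A[:,2]<.302)&(A[:,0]>.59)&(A[:,0]<.8)&(A[:,1]<.22)&(A[:,1]>-.22)]
    b=np.round(roof[:,1]/.006);Q=[roof[b==k] for k in np.unique(b)]
    print(n,"front",fit(np.array([[q[:,0].min(),q[:,1].mean()] for q in Q])),"back",fit(np.array([[q[:,0].max(),q[:,1].mean()] for q in Q])))
    d=A[(A[:,2]>.236)&(A[:,2]<.246)&(A[:,0]>.53)&(A[:,0]<.555)&(A[:,1]>-.15)&(A[:,1]<.25)]
    print(" door",fit(d),"y",np.percentile(d[:,1],[0,1,99,100]).round(4))
    P=A[(A[:,2]>.10)&(A[:,2]<.14)&(A[:,0]>.575)&(A[:,0]<.69)&(A[:,1]>.08)&(A[:,1]<.18)]
    for x0 in(.586,.619,.661):
        q=P[(abs(P[:,0]-x0)<.02)&(P[:,2]>.125)]
        if len(q)>10: print("  base",x0,q.mean(0).round(4),"yext",np.percentile(q[:,1],[2,98]).round(4))
    bl=A[(A[:,2]>.26)&(A[:,1]>.22)&(A[:,1]<.3)&(A[:,0]>.5)&(A[:,0]<.8)];print(" leftwall x,y max",bl.max(0).round(4),bl.min(0).round(4))
# predicted
E
```

```text
top front yaw 2.72 x@.13 0.6277 res 0.0006 n74 back yaw 2.78 x@.13 0.7310 res 0.0011 n74
 door yaw 2.49 x@.13 0.5417 res 0.0025 n238 y [-0.0401 -0.0387  0.219   0.22  ]
  base 0.586 [0.5886 0.1328 0.1295] yext [0.1027 0.1542]
  base 0.619 [0.6186 0.1286 0.1296] yext [0.1003 0.1553]
  base 0.661 [0.6608 0.1295 0.1295] yext [0.1019 0.1571]
 leftwall x,y max [0.7274 0.2723 0.3004] [0.5275 0.22   0.2602]
scene front yaw 2.69 x@.13 0.6272 res 0.0006 n74 back yaw 2.61 x@.13 0.7306 res 0.0008 n73
 door yaw 2.66 x@.13 0.5409 res 0.0024 n227 y [-0.0384 -0.0368  0.2204  0.2215]
  base 0.586 [0.5866 0.1275 0.1302] yext [0.0988 0.1575]
  base 0.619 [0.6183 0.13   0.1302] yext [0.1012 0.1588]
  base 0.661 [0.65   0.1312 0.1295] yext [0.1028 0.1599]
 leftwall x,y max [0.7266 0.2739 0.3002] [0.5269 0.22   0.2601]
```

```bash
python3 - <<'E'
from h import *
from station import robot,cams
w=cams.capture("wrist");print(w["mount"]);cv2.imwrite("pics/w0.png",w["image"])
s=robot.read_state();T=s["tool_pos"];a=np.radians(s["ee_rot"][2]);X=np.array([np.cos(a),np.sin(a)]);Y=np.array([np.sin(a),-np.cos(a)])
P=[]
for n in("top","scene"):
    A=cloud(pickle.load(open(n+".pkl","rb"))).reshape(-1,3);A=A[np.isfinite(A[:,0])];P.append(A)
A=np.vstack(P);d=A-T
q=np.c_[d[:,:2]@X,d[:,:2]@Y,d[:,2]];q=q[(abs(q[:,0])<.2)&(abs(q[:,1])<.2)&(q[:,2]>-.02)]
for z in np.arange(-.02,.5,.02):
    k=q[(q[:,2]>=z)&(q[:,2]<z+.02)]
    if len(k)>3: print(z.round(2),len(k),"x",np.percentile(k[:,0],[1,99]).round(3),"y",np.percentile(k[:,1],[1,99]).round(3))
E
```

```text
[[-9.77751607e-04 -9.59856221e-01 -2.80490781e-01  7.80812318e-02]
 [ 9.99998953e-01 -6.39399651e-04 -1.29779257e-03 -6.61402277e-04]
 [ 1.06634856e-03 -2.80491757e-01  9.59855842e-01 -1.63578000e-01]
 [ 0.00000000e+00  0.00000000e+00  0.00000000e+00  1.00000000e+00]]
0.0 81 x [-0.01   0.014] y [-0.055  0.052]
0.02 63 x [-0.01   0.014] y [-0.058  0.053]
0.04 35 x [-0.01   0.013] y [-0.059  0.052]
0.06 15 x [0.003 0.031] y [-0.08   0.077]
0.08 352 x [-0.03   0.035] y [-0.083  0.074]
0.1 405 x [-0.03   0.035] y [-0.09   0.079]
0.12 824 x [-0.029  0.034] y [-0.09   0.073]
0.14 102 x [-0.019  0.031] y [-0.044 -0.004]
0.16 239 x [-0.028  0.038] y [-0.043  0.007]
0.18 22 x [0.028 0.04 ] y [-0.022  0.007]
0.2 19 x [0.034 0.041] y [-0.022  0.006]
0.26 4 x [0.06  0.062] y [-0.026 -0.017]
0.28 36 x [0.061 0.063] y [-0.069 -0.026]
0.3 56 x [0.061 0.063] y [-0.101 -0.042]
0.32 102 x [0.061 0.063] y [-0.137 -0.053]
0.34 129 x [0.056 0.064] y [-0.156 -0.071]
0.36 154 x [0.051 0.064] y [-0.16  -0.085]
0.38 178 x [0.054 0.064] y [-0.187 -0.1  ]
0.4 303 x [0.042 0.064] y [-0.197 -0.112]
0.42 117 x [0.042 0.062] y [-0.199 -0.134]
0.44 128 x [0.041 0.063] y [-0.199 -0.148]
0.46 165 x [0.028 0.063] y [-0.199 -0.161]
0.48 199 x [0.012 0.06 ] y [-0.2  -0.18]
```

View pics/w0.png

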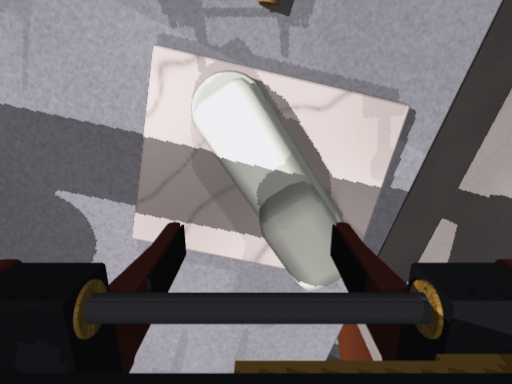

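>>> servo_tool(
  claw=[1, 1, 1, 1, 1, 1, 1, 1, 1, 1, 1, 1, 1, 1, 1, 1, 1],
  offset=[
    [0, 0, -0.06],
    [0, 0, -0.06],
    [0, 0, -0.06],
    [0.07, -0.07, 0],
    [0.07, -0.07, 0],
    [0.07, -0.07, 0],
    [0.07, -0.07, 0],
    [0.07, -0.07, 0],
    [0.07, -0.07, 0],
    [0.07, -0.07, 0],
    [0.07, -0.07, 0],
    [0.07, -0.07, 0],
    [0.07, -0.07, 0],
    [0.07, -0.07, 0],
    [0.07, -0.07, 0],
    [0.06, -0.06, 0],
    [0, 0, 0],
  ],
  turn=[0, 0, 0, 0, 0, 0, 0, 0, 0, 0, 0, 0, 0, 0, 0, 0, 0],
  force=40,
)

```text
time_s: 2.28
tool_pos: [0.5404, 0.0903, 0.3301]
ee_rot: [-180.0, 0.0, 18.4]
ft_force: [-1.1, -0.0, -0.2]
gripper_width: 0.0876
finger_force: 0.0
```

>>> servo_tool(
  claw=[1, 1, 1, 1, 1, 1, 1, 1, 1, 1, 1, 1, 1, 1, 1, 1, 1, 1],
  offset=[
    [0, 0, 0],
    [0, 0, 0],
    [0, 0, 0],
    [0, 0, 0],
    [0, 0, 0],
    [0, 0, 0],
    [0, 0, 0],
    [0, 0, 0],
    [0, 0, 0],
    [0, 0, 0],
    [0, 0, 0],
    [0, 0, 0],
    [0, 0, 0],
    [0, 0, 0],
    [0, 0, 0],
    [0, 0, 0],
    [0, 0, 0],
    [0, 0, 0],
  ],
  turn=[-0.34, -0.34, -0.34, -0.34, -0.34, -0.34, -0.34, -0.34, -0.34, -0.34, -0.34, -0.34, -0.34, -0.34, -0.34, -0.34, -0.3, 0],
)

```text
time_s: 4.53
tool_pos: [0.5391, 0.0866, 0.3305]
ee_rot: [-180.0, -0.0, -177.5]
ft_force: [0.0, 0.5, 0.5]
gripper_width: 0.0878
finger_force: 0.0
```

```bash
cat >> h.py <<'E'
O=np.array([.6188,.1295]);PSI=np.radians(2.7)
def c2w(x,y): return O+np.array([[np.cos(PSI),-np.sin(PSI)],[np.sin(PSI),np.cos(PSI)]])@np.array([x,y])
def w2c(p): return np.array([[np.cos(PSI),np.sin(PSI)],[-np.sin(PSI),np.cos(PSI)]])@(np.array(p)[:2]-O)
def go(s,p,yaw):
    """full-scale fractions in the present tool axes to reach p; turn fraction to yaw"""
    a=np.radians(s["ee_rot"][2]);d=np.array(p)-s["tool_pos"];dy=(yaw-s["ee_rot"][2]+180)%360-180
    print("t",s["time_s"].__round__(2),"tcp",s["tool_pos"].round(4),"yaw",s["ee_rot"][2].round(2),"case",w2c(s["tool_pos"]).round(4),"w",round(s["gripper_width"],4),"q6",s["qpos"][5].round(1))
    print("  go",np.round(np.array([d[:2]@[np.cos(a),np.sin(a)],d[:2]@[np.sin(a),-np.cos(a)],-d[2]])/.6,4),"turn",round(-dy/28.648,3),"dyaw",round(dy,2))
E
python3 - <<'E'
from h import *
from station import robot
go(robot.read_state(),(.5423,.0918,.257),182.7)
E
```

```text
t 4.53 tcp [0.5391 0.0866 0.3305] yaw -177.54 case [-0.0816 -0.0391] w 0.0878 q6 -84.6
  go [-0.0057  0.0085  0.1226] turn -0.008 dyaw 0.24
```

>>> servo_tool(
  claw=[1, 1, 1, 0, 0, 0, 0, 0],
  offset=[
    [-0.006, 0.0085, 0.04],
    [0, 0, 0.04],
    [0, 0, 0.0425],
    [0, 0, 0],
    [0, 0, 0],
    [0, 0, 0],
    [0, 0, 0],
    [0, 0, 0],
  ],
  turn=[-0.008, 0, 0, 0, 0, 0, 0, 0],
  force=30,
)

```text
time_s: 5.52
tool_pos: [0.5431, 0.0928, 0.2576]
ee_rot: [180.0, 0.0, -177.2]
ft_force: [0.2, 0.5, -0.1]
gripper_width: 0.0412
finger_force: 0.0
```

>>> servo_tool(
  claw=[0, 0, 0, 0, 0, 0, 0, 0, 0, 0, 0, 0, 0, 0],
  offset=[
    [0, -0.01, 0],
    [0, -0.02, 0],
    [0, -0.035, 0],
    [0, -0.035, 0],
    [0, -0.035, 0],
    [0, -0.035, 0],
    [0, -0.035, 0],
    [0, -0.035, 0],
    [0, -0.035, 0],
    [0, -0.035, 0],
    [0, -0.023, 0],
    [0, -0.01, 0],
    [0, -0.01, 0],
    [0, 0, 0],
  ],
  turn=[0, 0, 0, 0, 0, 0, 0, 0, 0, 0, 0, 0, 0, 0],
)

```text
time_s: 7.28
tool_pos: [0.5529, -0.1202, 0.2573]
ee_rot: [-179.9, -0.1, -177.2]
ft_force: [-4.3, -1.5, 5.0]
gripper_width: 0.024
finger_force: 30.0
```

```bash
python3 - <<'E'
from h import *
from station import robot
s=robot.read_state()
go(s,(.4305,-.0055,.16),118-90+180)
A=cloud(pickle.load(open("top.pkl","rb")))
for u,v in((299,214),(352,217)):
    B=A[v-20:v+20,u-20:u+20].reshape(-1,3);B=B[(B[:,2]>.02)];print(cv2.minEnclosingCircle((B[:,:2]*1000).astype(np.float32)))
E
```

```text
t 7.28 tcp [ 0.5529 -0.1202  0.2573] yaw -177.21 case [-0.0776 -0.2463] w 0.024 q6 -106.2
  go [0.1945 0.2009 0.1622] turn -0.88 dyaw 25.21
((433.8895263671875, -145.96969604492188), 37.84291076660156)
((427.0213317871094, -324.0762939453125), 28.123193740844727)
```

>>> servo_tool(
  claw=[1, 1, 1, 1, 1, 1, 1, 1, 1, 1, 1, 1],
  offset=[
    [0, 0, 0],
    [0, 0, 0],
    [0, 0, -0.045],
    [0, 0, -0.045],
    [0.05, 0.05, 0],
    [0.05, 0.05, 0],
    [0.05, 0.05, 0],
    [0.045, 0.05, 0],
    [0, 0, 0.084],
    [0, 0, 0.084],
    [0, 0, 0.084],
    [0, 0, 0],
  ],
  turn=[0, 0, 0, 0, 0, 0, 0, 0, -0.3, -0.3, -0.28, 0],
)

```text
time_s: 8.78
tool_pos: [0.4281, -0.0046, 0.1574]
ee_rot: [179.8, -0.4, -152.0]
ft_force: [-0.2, -0.3, 0.6]
gripper_width: 0.0874
finger_force: 0.0
```

```bash
cat >> h.py <<'E'
def wristcloud(s,w):
    from scipy.spatial.transform import Rotation as Ro
    c=dict(w);c["R"]=np.eye(3);c["t"]=np.zeros(3);P=cloud(c)
    R=Ro.from_euler("xyz",s["ee_rot"],degrees=True).as_matrix();M=w["mount"]
    return ((P@M[:3,:3].T+M[:3,3])@R.T)+s["tool_pos"]
def can(W,ctr,z0=.0,r=.045):
    A=W.reshape(-1,3);A=A[np.isfinite(A[:,0])]
    A=A[(A[:,2]>z0+.014)&(A[:,2]<z0+.05)&(np.hypot(A[:,0]-ctr[0],A[:,1]-ctr[1])<r)]
    q=cv2.minAreaRect((A[:,:2]*1000).astype(np.float32));B=A[A[:,2]>z0+.03];m=B[:,:2].mean(0);a=np.linalg.eigh(np.cov(B[:,:2].T))[1][:,1]
    print("can",len(A),"rect",np.round(q[0],1),np.round(q[1],1),round(q[2],1),"ridge",m.round(4),"axis",(np.degrees(np.arctan2(a[1],a[0]))%180).round(1),"ztop",np.percentile(A[:,2],97).round(4))
E
python3 - <<'E'
from h import *
from station import robot,cams
s=robot.read_state();w=cams.capture("wrist");cv2.imwrite("pics/w1.png",w["image"])
can(wristcloud(s,w),(.4305,-.0055));go(s,(.4305,-.0055,.012),208)
t=cams.capture("top");W=cloud(t);A=W.reshape(-1,3);d=A[(A[:,2]>.236)&(A[:,2]<.246)&(A[:,0]>.53)&(A[:,0]<.57)&(A[:,1]>-.35)&(A[:,1]<.25)];print("door y",d[:,1].min(),d[:,1].max(),len(d))
E
```

```text
can 2281 rect [431.1  -6. ] [39.  59.9] 25.9 ridge [ 0.4295 -0.0067] axis 115.8 ztop 0.0422
t 8.78 tcp [ 0.4281 -0.0046  0.1574] yaw -152.02 case [-0.1968 -0.1249] w 0.0874 q6 -120.2
  go [-0.0028 -0.0032  0.2424] turn -0.001 dyaw 0.02
door y -0.2606615630659151 0.009915663172786839 249
```

View pics/w1.png

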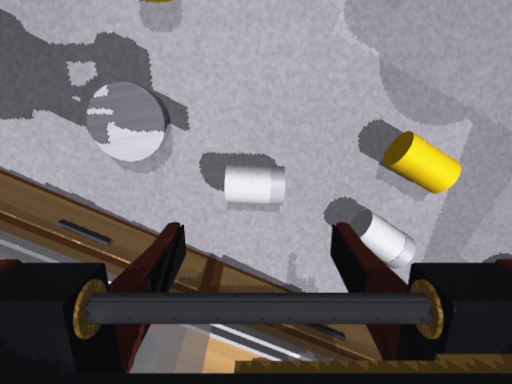

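```bash
python3 - <<'E'
from h import *
from station import robot
go(robot.read_state(),(.4175,-.0126,.012),206)
E
```

```text
t 8.88 tcp [ 0.4313 -0.0047  0.1608] yaw -152.13 case [-0.1936 -0.1253] w 0.0878 q6 -120.1
  go [ 0.0265 -0.0008  0.248 ] turn 0.065 dyaw -1.87
```

>>> servo_tool(
  claw=[1, 1, 1, 1, 1, 0, 0, 0, 0, 0, 0],
  offset=[
    [0.0265, -0.001, 0.05],
    [0, 0, 0.08],
    [0, 0, 0.078],
    [0, 0, 0.04],
    [0, 0, 0],
    [0, 0, 0],
    [0, 0, 0],
    [0, 0, 0],
    [0, 0, 0],
    [0, 0, 0],
    [0, 0, -0.08],
  ],
  turn=[0.065, 0, 0, 0, 0, 0, 0, 0, 0, 0, 0],
  force=30,
)

```text
time_s: 10.25
tool_pos: [0.4147, -0.0126, 0.0576]
ee_rot: [179.8, -0.3, -153.8]
ft_force: [0.1, -0.4, -1.0]
gripper_width: 0.0599
finger_force: 30.0
```

```bash
python3 - <<'E'
from h import *
from station import robot
s=robot.read_state()
x,y=c2w(-.13,0);go(s,(x,y,.17),182.7)
x,y=c2w(-.036,0);go(s,(x,y,.17),182.7)
E
```

```text
t 10.25 tcp [ 0.4147 -0.0126  0.0576] yaw -153.84 case [-0.2106 -0.1323] w 0.0599 q6 -119.5
  go [-0.211   0.1488 -0.1874] turn 0.819 dyaw -23.46
t 10.25 tcp [ 0.4147 -0.0126  0.0576] yaw -153.84 case [-0.2106 -0.1323] w 0.0599 q6 -119.5
  go [-0.3547  0.0865 -0.1874] turn 0.819 dyaw -23.46
```

>>> servo_tool(
  claw=[0, 0, 0, 0, 0, 0, 0, 0],
  offset=[
    [-0.02, 0.01, -0.08],
    [-0.06, 0.04, -0.05],
    [-0.07, 0.05, -0.04],
    [-0.061, 0.049, -0.017],
    [0, 0, 0],
    [0, 0, 0],
    [0, 0, 0],
    [0, 0, 0],
  ],
  turn=[0, 0, 0, 0, 0.28, 0.28, 0.26, 0],
)

```text
time_s: 11.25
tool_pos: [0.4908, 0.1234, 0.1714]
ee_rot: [-180.0, -0.0, -177.3]
ft_force: [0.4, -0.2, -1.4]
gripper_width: 0.0599
finger_force: 30.0
```

```bash
python3 - <<'E'
from h import *
from station import robot,cams
s=robot.read_state();w=cams.capture("wrist");cv2.imwrite("pics/w2.png",w["image"])
x,y=c2w(-.036,0);go(s,(x,y,.17),182.7)
W=wristcloud(s,w);c=w2c(s["tool_pos"]);A=W.reshape(-1,3);A=A[np.isfinite(A[:,0])]
L=np.c_[[w2c(p) for p in A[:,:2]],A[:,2]];k=(abs(L[:,0]-c[0])<.06)&(abs(L[:,1])<.06)&(L[:,2]>.13)&(L[:,2]<.23)
L=L[k];print(len(L),L.min(0),L.max(0));
for z in np.arange(.14,.23,.006):
    q=L[abs(L[:,2]-z)<.003]
    if len(q)>20: print(z.round(3),len(q),np.percentile(q[:,0],[2,98]).round(4),np.percentile(q[:,1],[2,98]).round(4))
E
```

```text
t 11.25 tcp [0.4908 0.1234 0.1714] yaw -177.26 case [-1.282e-01 -1.000e-04] w 0.0599 q6 -80.0
  go [-1.536e-01  1.000e-04  2.300e-03] turn 0.001 dyaw -0.04
10218 [-0.1396517  -0.04189904  0.17166537] [-0.10901787  0.04336159  0.22999192]
0.176 358 [-0.1388 -0.1315] [-0.0366  0.0383]
0.182 727 [-0.1388 -0.1318] [-0.0359  0.0374]
0.188 1176 [-0.1387 -0.1292] [-0.0352  0.0367]
0.194 1950 [-0.1386 -0.1234] [-0.0338  0.0354]
0.2 3509 [-0.1385 -0.1101] [-0.031   0.0329]
0.206 434 [-0.139  -0.1184] [-0.0377  0.0393]
0.212 516 [-0.139  -0.1189] [-0.0387  0.0401]
0.218 547 [-0.1392 -0.1232] [-0.0393  0.0411]
0.224 623 [-0.1391 -0.1272] [-0.0404  0.0417]
```

View pics/w2.png

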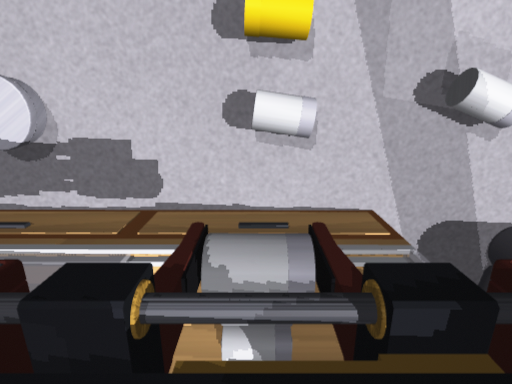

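>>> servo_tool(
  claw=[0, 0, 0, 0, 0, 0, 0, 0, 0],
  offset=[
    [-0.03, 0, 0],
    [-0.045, 0, 0],
    [-0.045, 0, 0],
    [-0.0335, 0, 0],
    [0, 0, 0],
    [0, 0, 0.02],
    [0, 0, 0.02],
    [0, 0, 0.014],
    [0, 0, 0],
  ],
  turn=[0, 0, 0, 0, 0, 0, 0, 0, 0],
)

```text
time_s: 12.42
tool_pos: [0.5831, 0.1277, 0.1386]
ee_rot: [-180.0, 0.0, -177.3]
ft_force: [0.3, -0.4, 1.1]
gripper_width: 0.0597
finger_force: 30.0
```

```bash
python3 - <<'E'
from h import *
from station import robot
s=robot.read_state();x,y=c2w(-.036,0);go(s,(x,y,.1385),182.7);print(s["ft_force"])
E
```

```text
t 12.43 tcp [0.5831 0.1277 0.1386] yaw -177.31 case [-0.0357 -0.0001] w 0.0597 q6 -81.5
  go [0.0005 0.0002 0.0002] turn -0.0 dyaw 0.01
[ 0.28179459 -0.43375806  1.11620098]
```

>>> servo_tool(
  claw=[1, 1, 1, 1, 1, 1, 1],
  offset=[
    [0, 0, 0],
    [0, 0, 0],
    [0, 0, 0],
    [0.05, 0, 0],
    [0.08, 0, 0],
    [0.09, 0, 0],
    [0.09, 0, 0],
  ],
  turn=[0, 0, 0, 0, 0, 0, 0],
)

```text
time_s: 13.3
tool_pos: [0.3957, 0.1188, 0.139]
ee_rot: [180.0, 0.0, -177.3]
ft_force: [0.1, 0.4, 0.6]
gripper_width: 0.0878
finger_force: 0.0
```

```bash
python3 - <<'E'
from h import *
from station import robot,cams
s=robot.read_state();w=cams.capture("wrist");W=wristcloud(s,w);can(W,(.4205,.1465))
t=cams.capture("top");W=cloud(t);A=W.reshape(-1,3);A=A[np.isfinite(A[:,0])]
L=np.c_[[w2c(p) for p in A[:,:2]],A[:,2]];q=L[(abs(L[:,0]+.02)<.04)&(abs(L[:,1])<.05)&(L[:,2]>.15)&(L[:,2]<.18)];print("B",len(q),q.min(0),q.max(0),q[q[:,2]>.163].mean(0))
a=np.radians(175);p=np.array([.4205,.1468])+.015*np.array([np.cos(a),np.sin(a)])
go(s,(*p,.012),175)
E
```

```text
can 2491 rect [420.7 146.3] [60.  38.9] 84.7 ridge [0.4184 0.1464] axis 84.6 ztop 0.0422
B 225 [-0.04040161 -0.02886901  0.15000063] [-0.00076668  0.02966567  0.17131466] [-0.0205521  -0.00026013  0.16537374]
t 13.3 tcp [0.3957 0.1188 0.139 ] yaw -177.34 case [-2.234e-01 -2.000e-04] w 0.0878 q6 -77.6
  go [-0.0187  0.048   0.2117] turn 0.267 dyaw -7.66
```

>>> servo_tool(
  claw=[1, 1, 1, 1, 1, 0, 0, 0, 0, 0, 0, 0],
  offset=[
    [-0.019, 0.048, 0.02],
    [0, 0, 0.08],
    [0, 0, 0.08],
    [0, 0, 0.032],
    [0, 0, 0],
    [0, 0, 0],
    [0, 0, 0],
    [0, 0, 0],
    [0, 0, 0],
    [0, 0, 0],
    [0, 0, -0.05],
    [0, 0, -0.09],
  ],
  turn=[0.275, 0, 0, 0, 0, 0, 0, 0, 0, 0, 0, 0],
)

```text
time_s: 14.9
tool_pos: [0.406, 0.1478, 0.0957]
ee_rot: [-179.9, -0.2, 174.8]
ft_force: [0.3, 0.2, -0.9]
gripper_width: 0.0599
finger_force: 30.0
```

```bash
python3 - <<'E'
from h import *
from station import robot,cams
s=robot.read_state()
x,y=c2w(-.14,0);go(s,(x,y,.15),182.7)
E
```

```text
t 14.9 tcp [0.406  0.1478 0.0957] yaw 174.8 case [-0.2117  0.0283] w 0.0599 q6 -66.4
  go [-0.1249 -0.0303 -0.0906] turn -0.276 dyaw 7.9
```

>>> servo_tool(
  claw=[0, 0, 0, 0, 0, 0],
  offset=[
    [-0.02, -0.01, -0.04],
    [-0.05, -0.01, -0.037],
    [-0.055, -0.01, -0.005],
    [0, 0, 0],
    [0, 0, 0],
    [0, 0, 0],
  ],
  turn=[0, 0, 0, -0.276, 0, 0],
)

```text
time_s: 15.65
tool_pos: [0.4797, 0.1235, 0.1448]
ee_rot: [-180.0, -0.0, -177.4]
ft_force: [-0.0, -0.6, -1.3]
gripper_width: 0.0601
finger_force: 30.0
```

```bash
python3 - <<'E'
from h import *
from station import robot,cams
s=robot.read_state();w=cams.capture("wrist")
x,y=c2w(-.036,0);go(s,(x,y,.1455),182.7)
W=wristcloud(s,w);c=w2c(s["tool_pos"]);A=W.reshape(-1,3);A=A[np.isfinite(A[:,0])]
L=np.c_[[w2c(p) for p in A[:,:2]],A[:,2]-s["tool_pos"][2]];L[:,0]-=c[0]
for z in np.arange(.004,.034,.005):
    q=L[(abs(L[:,2]-z)<.0025)&(abs(L[:,0])<.06)&(abs(L[:,1])<.027)]
    if len(q)>20: print(z.round(3),len(q),np.percentile(q,[2,98],axis=0).round(4).tolist())
E
```

```text
t 15.65 tcp [0.4797 0.1235 0.1448] yaw -177.43 case [-0.1392  0.0006] w 0.0601 q6 -79.5
  go [-0.172  -0.0006 -0.0012] turn -0.005 dyaw 0.13
0.004 171 [[-0.0061, -0.0259, 0.0015], [-0.0046, 0.0247, 0.0063]]
0.009 348 [[-0.0066, -0.0253, 0.0066], [-0.0052, 0.0259, 0.0115]]
0.014 562 [[-0.0064, -0.0259, 0.0116], [-0.004, 0.0258, 0.0164]]
0.019 960 [[-0.0051, -0.0259, 0.0167], [-0.0008, 0.0258, 0.0214]]
0.024 1514 [[-0.002, -0.0258, 0.0216], [0.0055, 0.0259, 0.0264]]
0.029 2655 [[0.0039, -0.0259, 0.0266], [0.0187, 0.0258, 0.0298]]
```

>>> servo_tool(
  claw=[0, 0, 0, 0, 0, 0, 0, 0, 0],
  offset=[
    [-0.03, 0, -0.001],
    [-0.04, 0, 0],
    [-0.025, 0, 0],
    [-0.02, 0, 0],
    [-0.02, 0, 0],
    [-0.02, 0, 0],
    [-0.018, 0, 0],
    [0, 0, 0],
    [0, 0, 0],
  ],
  turn=[0, 0, 0, 0, 0, 0, 0, 0, 0],
)

```text
time_s: 16.82
tool_pos: [0.5838, 0.1284, 0.1454]
ee_rot: [-180.0, -0.0, -177.3]
ft_force: [0.1, 1.2, -0.3]
gripper_width: 0.0598
finger_force: 30.0
```

```bash
python3 - <<'E'
from h import *
from station import robot,cams
s=robot.read_state();x,y=c2w(-.035,0);go(s,(x,y,.137),182.7);print(s["ft_force"])
t=cams.capture("scene");W=cloud(t);A=W.reshape(-1,3);A=A[np.isfinite(A[:,0])]
L=np.c_[[w2c(p) for p in A[:,:2]],A[:,2]];q=L[(abs(L[:,0]-.02)<.06)&(abs(L[:,1])<.05)&(L[:,2]>.14)&(L[:,2]<.18)]
for z in(.142,.15,.158,.164,.172):
  k=q[abs(q[:,2]-z)<.004];print(z,len(k),np.percentile(k,[0,50,100],axis=0).round(4).tolist() if len(k) else 0)
im=t["image"];u,v=proj(t,[*c2w(0,0),.15]).astype(int);print(u,v)
cv2.imwrite("pics/s3.png",cv2.resize(im[v-50:v+50,u-60:u+60],None,fx=5,fy=5,interpolation=cv2.INTER_CUBIC))
E
```

```text
t 16.82 tcp [0.5838 0.1284 0.1454] yaw -177.3 case [-0.035   0.0005] w 0.0598 q6 -81.4
  go [-0.0001 -0.0009  0.014 ] turn -0.0 dyaw 0.0
[ 0.07492917  1.20458733 -0.31328718]
0.142 4 [[0.0186, 0.0301, 0.1418], [0.0267, 0.0303, 0.1431], [0.0309, 0.0311, 0.1453]]
0.15 3 [[0.0271, 0.0291, 0.1504], [0.0302, 0.0293, 0.1508], [0.033, 0.0298, 0.1514]]
0.158 11 [[0.0069, 0.0106, 0.1576], [0.0198, 0.0134, 0.1607], [0.0311, 0.0303, 0.1619]]
0.164 46 [[-0.0356, 0.0076, 0.1605], [0.0183, 0.0189, 0.1648], [0.0311, 0.0305, 0.1679]]
0.172 25 [[-0.0341, 0.0061, 0.1682], [-0.0247, 0.0128, 0.1716], [0.0196, 0.0285, 0.1755]]
208 224
```

View pics/s3.png

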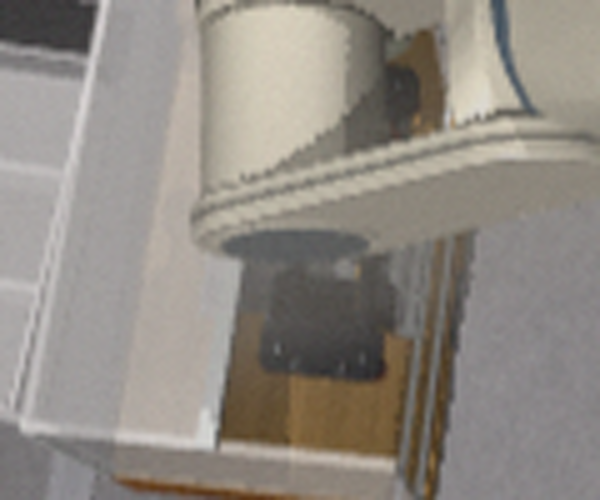

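The gripper is inside the bay, and the depth points at x≈+20 mm and z≈165 mm show that B has rolled into the back hollow.

>>> servo_tool(
  claw=[0, 0, 0, 1, 1, 1, 1, 1, 1, 1],
  offset=[
    [0, 0, 0.008],
    [0, 0, 0.005],
    [0, 0, 0],
    [0, 0, 0],
    [0, 0, 0],
    [0, 0, 0],
    [0.05, 0, 0],
    [0.08, 0, 0],
    [0.09, 0, 0],
    [0.09, 0, 0],
  ],
  turn=[0, 0, 0, 0, 0, 0, 0, 0, 0, 0],
)

```text
time_s: 18.12
tool_pos: [0.3966, 0.1195, 0.1376]
ee_rot: [180.0, -0.0, -177.3]
ft_force: [-0.1, 0.8, 0.0]
gripper_width: 0.0878
finger_force: 0.0
```

```bash
cat >> h.py <<'E'
def bay(t,zlo=.14,zhi=.21):
    A=cloud(t).reshape(-1,3);A=A[np.isfinite(A[:,0])];L=np.c_[[w2c(p) for p in A[:,:2]],A[:,2]]
    q=L[(abs(L[:,0])<.06)&(abs(L[:,1])<.05)&(L[:,2]>zlo)&(L[:,2]<zhi)]
    for a in np.arange(-.05,.05,.01):
        k=q[(q[:,0]>=a)&(q[:,0]<a+.01)]
        if len(k)>5: print("x %.3f n%d zmax %.4f y %s"%(a+.005,len(k),np.percentile(k[:,2],95),np.percentile(k[:,1],[2,98]).round(4)))
E
python3 - <<'E'
from h import *
from station import robot,cams
s=robot.read_state()
for n in("top","scene"):
    print(n);bay(cams.capture(n))
a=np.radians(161);p=np.array([.3955,.3506])
go(s,(*p,.139),161)
E
```

```text
top
x -0.035 n77 zmax 0.1629 y [-0.028   0.0288]
x -0.025 n63 zmax 0.1689 y [-0.0285  0.0275]
x -0.015 n55 zmax 0.1685 y [-0.0283  0.0277]
x -0.005 n33 zmax 0.1632 y [-0.0283  0.0284]
x 0.005 n69 zmax 0.1625 y [-0.0298  0.0277]
x 0.015 n73 zmax 0.1673 y [-0.0306  0.0277]
x 0.025 n56 zmax 0.1686 y [-0.0304  0.0274]
x 0.035 n45 zmax 0.1643 y [-0.0308  0.0281]
scene
x -0.045 n6 zmax 0.1552 y [-0.0146  0.0316]
x -0.035 n78 zmax 0.1652 y [-0.0267  0.0318]
x -0.025 n75 zmax 0.1686 y [-0.0264  0.0316]
x -0.015 n67 zmax 0.1691 y [-0.0276  0.0313]
x -0.005 n47 zmax 0.1637 y [-0.0282  0.0315]
x 0.005 n73 zmax 0.1636 y [-0.028  0.03 ]
x 0.015 n75 zmax 0.1693 y [-0.028   0.0304]
x 0.025 n65 zmax 0.1686 y [-0.0263  0.0305]
x 0.035 n9 zmax 0.1636 y [-0.0263  0.0278]
t 18.12 tcp [0.3966 0.1195 0.1376] yaw -177.31 case [-0.2225  0.0005] w 0.0878 q6 -77.6
  go [-0.0163  0.3849 -0.0023] turn 0.757 dyaw -21.69
```

>>> servo_tool(
  claw=[1, 1, 1, 1, 1, 1, 1, 1],
  offset=[
    [0, 0.07, -0.01],
    [0, 0.09, -0.01],
    [-0.01, 0.09, 0],
    [-0.006, 0.09, 0],
    [0, 0.045, 0],
    [0, 0, 0],
    [0, 0, 0],
    [0, 0, 0],
  ],
  turn=[0, 0, 0, 0, 0.3, 0.3, 0.157, 0],
)

```text
time_s: 19.23
tool_pos: [0.3975, 0.3513, 0.1497]
ee_rot: [180.0, 0.0, 161.1]
ft_force: [-0.5, 0.2, 0.7]
gripper_width: 0.088
finger_force: 0.0
```

```bash
python3 - <<'E'
from h import *
from station import robot,cams
s=robot.read_state();w=cams.capture("wrist");can(wristcloud(s,w),(.3955,.3506))
a=np.radians(161);p=np.array([.3955,.3505])+.019*np.array([np.cos(a),np.sin(a)])
go(s,(*p,.0115),161)
E
```

```text
can 2405 rect [395.  351.4] [59.6 38.8] 71.6 ridge [0.394 0.352] axis 72.2 ztop 0.0422
t 19.23 tcp [0.3975 0.3513 0.1497] yaw 161.07 case [-0.2106  0.232 ] w 0.088 q6 -30.9
  go [ 0.0343 -0.0023  0.2303] turn 0.003 dyaw -0.07
```

>>> servo_tool(
  claw=[1, 1, 1, 1, 1, 0, 0, 0, 0, 0, 0, 0],
  offset=[
    [0.0345, -0.001, 0.04],
    [0, 0, 0.08],
    [0, 0, 0.08],
    [0, 0, 0.03],
    [0, 0, 0],
    [0, 0, 0],
    [0, 0, 0],
    [0, 0, 0],
    [0, 0, 0],
    [0, 0, 0],
    [0, 0, -0.06],
    [0, 0, -0.09],
  ],
  turn=[-0.02, 0, 0, 0, 0, 0, 0, 0, 0, 0, 0, 0],
)

```text
time_s: 20.78
tool_pos: [0.3762, 0.3561, 0.1016]
ee_rot: [-179.8, -0.1, 161.6]
ft_force: [0.4, -0.3, 0.1]
gripper_width: 0.0592
finger_force: 30.0
```

```bash
python3 - <<'E'
from h import *
from station import robot,cams
s=robot.read_state()
x,y=c2w(-.16,0);go(s,(x,y,.2),182.7);print(x,y)
E
```

```text
t 20.77 tcp [0.3762 0.3561 0.1016] yaw 161.59 case [-0.2317  0.2378] w 0.0592 q6 -29.5
  go [-0.2541 -0.3267 -0.1639] turn -0.737 dyaw 21.11
0.4589776200060848 0.12196296788645718
```

>>> servo_tool(
  claw=[0, 0, 0, 0, 0, 0, 0, 0, 0, 0, 0],
  offset=[
    [0, 0, -0.08],
    [-0.03, -0.04, -0.08],
    [-0.05, -0.065, 0],
    [-0.05, -0.065, 0],
    [-0.05, -0.065, 0],
    [-0.05, -0.065, 0],
    [-0.024, -0.027, 0],
    [0, 0, 0],
    [0, 0, 0],
    [0, 0, 0],
    [0, 0, 0],
  ],
  turn=[0, 0, 0, 0, 0, 0, 0, -0.3, -0.3, -0.137, 0],
)

```text
time_s: 22.15
tool_pos: [0.4596, 0.1226, 0.1978]
ee_rot: [-180.0, -0.0, -177.3]
ft_force: [-0.4, 0.9, 0.1]
gripper_width: 0.0597
finger_force: 30.0
```

```bash
python3 - <<'E'
from h import *
from station import robot,cams
s=robot.read_state();w=cams.capture("wrist")
x,y=c2w(-.034,0);go(s,(x,y,.178),182.7)
W=wristcloud(s,w);c=w2c(s["tool_pos"]);A=W.reshape(-1,3);A=A[np.isfinite(A[:,0])]
L=np.c_[[w2c(p) for p in A[:,:2]],A[:,2]-s["tool_pos"][2]];L[:,0]-=c[0];L[:,1]-=c[1]
for z in np.arange(.004,.04,.005):
    q=L[(abs(L[:,2]-z)<.0025)&(abs(L[:,0])<.06)&(abs(L[:,1])<.027)]
    if len(q)>20: print(z.round(3),len(q),np.percentile(q,[2,98],axis=0).round(4).tolist())
for y0 in(-.02,0,.02):
    q=L[(abs(L[:,1]-y0)<.004)&(abs(L[:,2]-.012)<.006)&(abs(L[:,0])<.05)];print(y0,q[:,0].mean(),L[(abs(L[:,1]-y0)<.004)&(abs(L[:,0]-.01)<.03)&(L[:,2]<.04),2].max())
E
```

```text
t 22.15 tcp [0.4596 0.1226 0.1978] yaw -177.34 case [-0.1593  0.0007] w 0.0597 q6 -79.2
  go [-0.2088 -0.001   0.033 ] turn -0.001 dyaw 0.04
0.004 183 [[0.0002, -0.0258, 0.0017], [0.0017, 0.0252, 0.0065]]
0.009 380 [[-0.0004, -0.0257, 0.0067], [0.001, 0.0257, 0.0114]]
0.014 579 [[-0.0, -0.0256, 0.0117], [0.0023, 0.0259, 0.0164]]
0.019 967 [[0.0011, -0.026, 0.0166], [0.0055, 0.0259, 0.0214]]
0.024 1510 [[0.0044, -0.0259, 0.0217], [0.0121, 0.0256, 0.0264]]
0.029 1539 [[0.0099, -0.0259, 0.0266], [0.0186, 0.026, 0.0294]]
-0.02 0.0008735310689420103 0.029606164228848486
0 0.0010970020140907595 0.029787370034002725
0.02 0.000970324509870322 0.030039661108097665
```

>>> servo_tool(
  claw=[0, 0, 0, 0, 0, 0, 0, 0, 0, 0],
  offset=[
    [-0.03, -0.001, 0.01],
    [-0.05, 0, 0.01],
    [-0.05, 0, 0],
    [-0.04, 0, 0],
    [-0.025, 0, 0],
    [-0.0138, 0, 0],
    [0, 0, 0],
    [0, 0, 0.008],
    [0, 0, 0.007],
    [0, 0, 0],
  ],
  turn=[0, 0, 0, 0, 0, 0, 0, 0, 0, 0],
)

```text
time_s: 23.45
tool_pos: [0.5857, 0.1281, 0.1788]
ee_rot: [180.0, 0.2, -177.3]
ft_force: [-2.8, -0.9, 12.4]
gripper_width: 0.0601
finger_force: 30.0
```

```bash
python3 - <<'E'
from h import *
from station import robot
s=robot.read_state();x,y=c2w(-.034,0);go(s,(x,y,.176),182.7);print(s["ft_force"])
E
```

```text
t 23.45 tcp [0.5857 0.1281 0.1788] yaw -177.28 case [-0.0331  0.0002] w 0.0601 q6 -81.5
  go [ 0.0015 -0.0003  0.0047] turn 0.001 dyaw -0.02
[-2.80710966 -0.89131323 12.36428059]
```

>>> servo_tool(
  claw=[0, 1, 1, 1, 1],
  offset=[
    [0, 0, -0.0025],
    [0, 0, 0],
    [0, 0, 0],
    [0, 0, 0],
    [0, 0, 0],
  ],
  turn=[0, 0, 0, 0, 0],
)

```text
time_s: 24.08
tool_pos: [0.5849, 0.128, 0.1781]
ee_rot: [-180.0, -0.0, -177.3]
ft_force: [-0.6, 1.3, 0.2]
gripper_width: 0.0878
finger_force: 0.0
```

>>> servo_tool(
  claw=[1, 1, 1, 1, 1],
  offset=[
    [0.04, 0, 0],
    [0.08, 0, 0],
    [0.09, 0, 0],
    [0.09, 0, 0],
    [0, 0, 0],
  ],
  turn=[0, 0, 0, 0, 0],
)

```text
time_s: 24.7
tool_pos: [0.4012, 0.119, 0.1779]
ee_rot: [-180.0, -0.2, -177.2]
ft_force: [0.9, 1.1, 0.3]
gripper_width: 0.0878
finger_force: 0.0
```

```bash
python3 - <<'E'
from h import *
from station import robot,cams
s=robot.read_state()
for n in("top","scene"):
    t=cams.capture(n);print(n);bay(t,.14,.22)
    if n=="top":cv2.imwrite("pics/t5.png",cv2.resize(t["image"][85:235,150:365],None,fx=3.7,fy=3.7,interpolation=cv2.INTER_CUBIC))
x,y=c2w(-.0776,-.2463);go(s,(x,y,.31),182.7)
E
```

```text
top
x -0.045 n7 zmax 0.1538 y [-0.0003  0.0297]
x -0.035 n76 zmax 0.1645 y [-0.0281  0.0287]
x -0.025 n71 zmax 0.1688 y [-0.0285  0.0278]
x -0.015 n102 zmax 0.1950 y [-0.0297  0.0275]
x -0.005 n73 zmax 0.2012 y [-0.03    0.0293]
x 0.005 n64 zmax 0.2008 y [-0.0302  0.0297]
x 0.015 n52 zmax 0.1974 y [-0.0306  0.0279]
x 0.025 n22 zmax 0.1665 y [-0.0308  0.0264]
x 0.035 n41 zmax 0.1641 y [-0.0305  0.0277]
scene
x -0.045 n15 zmax 0.1544 y [-0.0232  0.0308]
x -0.035 n76 zmax 0.1656 y [-0.0264  0.0312]
x -0.025 n73 zmax 0.1693 y [-0.0257  0.0315]
x -0.015 n107 zmax 0.1979 y [-0.028   0.0311]
x -0.005 n82 zmax 0.2030 y [-0.0273  0.0318]
x 0.005 n74 zmax 0.2023 y [-0.0267  0.031 ]
x 0.015 n60 zmax 0.1985 y [-0.0266  0.0308]
x 0.025 n48 zmax 0.1684 y [-0.027   0.0306]
x 0.035 n8 zmax 0.1644 y [-0.0245  0.0283]
t 24.7 tcp [0.4012 0.119  0.1779] yaw -177.25 case [-2.179e-01 -2.000e-04] w 0.0878 q6 -77.9
  go [-0.2334 -0.4103 -0.2202] turn 0.002 dyaw -0.05
```

View pics/t5.png

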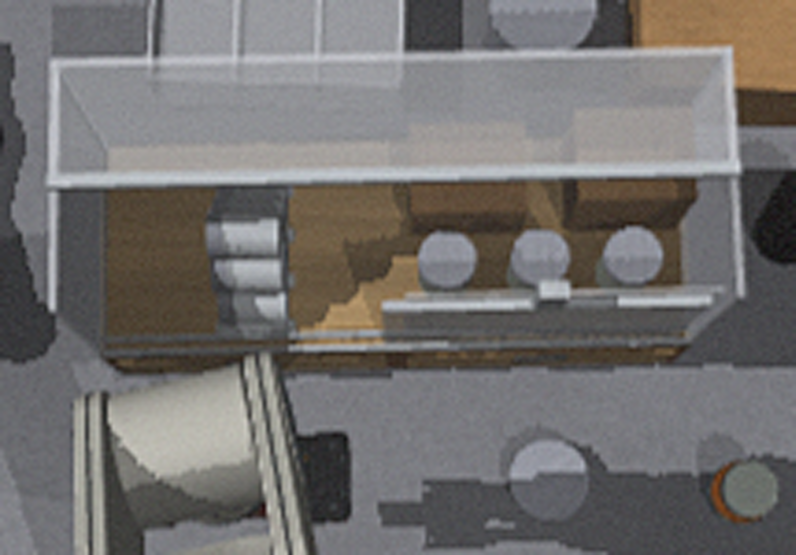

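The pyramid stands, with the top can at about (250,240) in the crop, and the door tab is at (555,290). Next I shut the door.

>>> servo_tool(
  claw=[1, 1, 1, 1, 1, 1, 1, 1, 1, 1],
  offset=[
    [0, 0, -0.08],
    [0, 0, -0.08],
    [0, -0.03, -0.06],
    [-0.045, -0.08, 0],
    [-0.045, -0.08, 0],
    [-0.045, -0.08, 0],
    [-0.045, -0.08, 0],
    [-0.04, -0.04, 0],
    [-0.0134, -0.0203, 0],
    [0, 0, 0],
  ],
  turn=[0, 0, 0, 0, 0, 0, 0, 0, 0, 0],
)

```text
time_s: 26.05
tool_pos: [0.5572, -0.1202, 0.3099]
ee_rot: [180.0, -0.0, -177.3]
ft_force: [0.5, 0.1, -0.7]
gripper_width: 0.088
finger_force: 0.0
```

```bash
python3 - <<'E'
from h import *
from station import robot
s=robot.read_state();x,y=c2w(-.0776,-.2463);go(s,(x,y,.257),182.7)
E
```

```text
t 26.05 tcp [ 0.5572 -0.1202  0.3099] yaw -177.34 case [-0.0733 -0.2465] w 0.088 q6 -106.0
  go [0.0072 0.0003 0.0882] turn -0.002 dyaw 0.04
```

>>> servo_tool(
  claw=[1, 1, 1, 0, 0, 0, 0, 0, 0, 0],
  offset=[
    [0.0072, 0, 0.03],
    [0, 0, 0.04],
    [0, 0, 0.018],
    [0, 0, 0],
    [0, 0, 0],
    [0, 0, 0],
    [0, 0, 0],
    [0, 0, 0],
    [0, 0, 0],
    [0, 0, 0],
  ],
  turn=[0, 0, 0, 0, 0, 0, 0, 0, 0, 0],
)

```text
time_s: 27.3
tool_pos: [0.5524, -0.12, 0.2575]
ee_rot: [-180.0, -0.0, -177.3]
ft_force: [-0.0, 0.1, 0.6]
gripper_width: 0.0238
finger_force: 30.0
```

>>> servo_tool(
  claw=[0, 0, 0, 0, 0, 0, 0, 0, 0, 0, 0, 0, 0, 0, 0, 0, 0, 0],
  offset=[
    [0, 0.01, 0],
    [0, 0.02, 0],
    [0, 0.03, 0],
    [0, 0.03, 0],
    [0, 0.03, 0],
    [0, 0.03, 0],
    [0, 0.03, 0],
    [0, 0.03, 0],
    [0, 0.03, 0],
    [0, 0.03, 0],
    [0, 0.03, 0],
    [0, 0.03, 0],
    [0, 0.03, 0],
    [0, 0.02, 0],
    [0, 0.01, 0],
    [0, 0.01, 0],
    [0, 0.004, 0],
    [0, 0, 0],
  ],
  turn=[0, 0, 0, 0, 0, 0, 0, 0, 0, 0, 0, 0, 0, 0, 0, 0, 0, 0],
)

```text
time_s: 29.55
tool_pos: [0.5411, 0.1225, 0.2575]
ee_rot: [180.0, 0.0, -177.3]
ft_force: [4.3, 1.1, -3.2]
gripper_width: 0.0235
finger_force: 30.0
```

```bash
python3 - <<'E'
from h import *
from station import robot
s=robot.read_state();x,y=c2w(-.0776,0);go(s,(x,y,.257),182.7);print(s["ft_force"])
E
```

```text
t 29.55 tcp [0.5411 0.1225 0.2575] yaw -177.31 case [-0.0779 -0.0034] w 0.0235 q6 -81.2
  go [-0.0005  0.0056  0.0008] turn -0.0 dyaw 0.01
[ 4.33925399  1.12558211 -3.17609629]
```

>>> servo_tool(
  claw=[0, 0, 0, 0],
  offset=[
    [0, 0.003, 0],
    [0, 0.003, 0],
    [0, 0.002, 0],
    [0, 0, 0],
  ],
  turn=[0, 0, 0, 0],
)

```text
time_s: 30.05
tool_pos: [0.541, 0.1246, 0.2575]
ee_rot: [-179.8, 0.0, -177.3]
ft_force: [5.4, -12.3, -2.6]
gripper_width: 0.0242
finger_force: 30.0
```

The door is at its stop: it moved only 2 mm and pushes back with 12 N. I'll release, lift straight up, back away and check.

>>> servo_tool(
  claw=[1, 1, 1, 1, 1, 1, 1, 1, 1, 1],
  offset=[
    [0, -0.003, 0],
    [0, 0, 0],
    [0, 0, 0],
    [0, 0, -0.04],
    [0, 0, -0.06],
    [0, 0, -0.03],
    [0.08, 0, 0],
    [0.09, 0, 0],
    [0.09, 0, 0],
    [0, 0, 0],
  ],
  turn=[0, 0, 0, 0, 0, 0, 0, 0, 0, 0],
)

```text
time_s: 31.3
tool_pos: [0.3818, 0.1176, 0.3352]
ee_rot: [180.0, -0.1, -177.2]
ft_force: [1.4, -0.8, 0.7]
gripper_width: 0.0881
finger_force: 0.0
```

```bash
python3 - <<'E'
from h import *
from station import robot,cams
t=cams.capture("top");cv2.imwrite("pics/t6.png",t["image"])
for n in("top","scene"):
    c=t if n=="top" else cams.capture(n);print(n);bay(c,.14,.22)
    A=cloud(c).reshape(-1,3);A=A[np.isfinite(A[:,0])];L=np.c_[[w2c(p) for p in A[:,:2]],A[:,2]]
    q=L[(abs(L[:,0]+.078)<.01)&(abs(L[:,1])<.05)&(L[:,2]>.285)&(L[:,2]<.3)];print("tab",len(q),q.mean(0) if len(q) else 0)
    d=L[(abs(L[:,0]+.078)<.01)&(abs(L[:,1])<.2)&(abs(L[:,2]-.241)<.006)];print("door",d[:,1].min(),d[:,1].max())
E
```

```text
top
x -0.035 n68 zmax 0.1665 y [-0.0281  0.0286]
x -0.025 n61 zmax 0.1690 y [-0.0287  0.0281]
x -0.015 n111 zmax 0.1961 y [-0.0296  0.0279]
x -0.005 n74 zmax 0.2012 y [-0.0297  0.0297]
x 0.005 n62 zmax 0.2018 y [-0.0301  0.0295]
x 0.015 n52 zmax 0.1977 y [-0.0307  0.0278]
x 0.025 n22 zmax 0.1678 y [-0.0306  0.0233]
x 0.035 n43 zmax 0.1645 y [-0.0307  0.0281]
tab 45 [-0.07749754 -0.00184056  0.29063537]
door -0.19288046154441785 0.13729230229194733
scene
x -0.045 n19 zmax 0.1578 y [-0.0232  0.0306]
x -0.035 n74 zmax 0.1665 y [-0.0266  0.0314]
x -0.025 n71 zmax 0.1704 y [-0.0256  0.032 ]
x -0.015 n106 zmax 0.1983 y [-0.0279  0.0313]
x -0.005 n80 zmax 0.2019 y [-0.0272  0.0312]
x 0.005 n77 zmax 0.2022 y [-0.0255  0.0313]
x 0.015 n57 zmax 0.1982 y [-0.0265  0.0312]
x 0.025 n49 zmax 0.1692 y [-0.0266  0.0306]
x 0.035 n8 zmax 0.1637 y [-0.0264  0.028 ]
tab 49 [-7.81375128e-02  1.74716972e-04  2.90854996e-01]
door -0.18836596612616732 0.13884579581139625
```

View pics/t6.png

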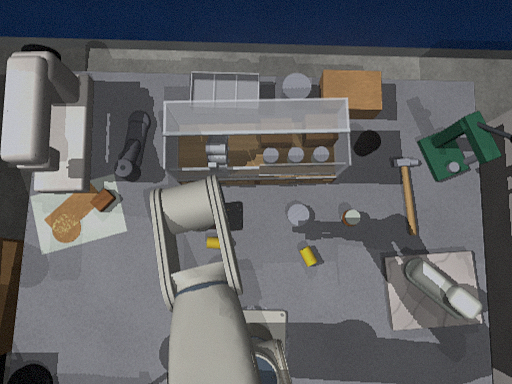

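The door is shut with its tab at y≈0, the pyramid is intact at about (215,153), and the bystanders are where they were.

```bash
python3 -c "
from station import job
print(job.finish_job())"
```

```text
the job is handed in; nothing more can be done
None
```

I finished the pyramid and shut the door, then handed the job in at about 31 s of the 72 s limit; the hand-in returned no verdict. The last images show all three cans within about 2 mm of their target points and the door's pull tab within 2 mm of its shut position. The bystanders look unmoved. The bottom row is mostly hidden under the new cans, so I did not re-measure it, but nothing pressed on it hard.

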